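# Put the right-size torch battery pack on charge in the hall drawer

## Task

Three look-alike torch battery packs lie in the mesh tray, 36, 44 and 52 mm wide; find the 44 mm one (the grip tells), which is the one that fits the charging dock inside the small white drawer unit. Pull the drawer well open by its handle, lay that pack level in the dock, down between its cheeks on the ledges, and push the drawer fully shut. Leave the other two packs lying flat in the tray and do not shift the hallway things around them.

Things in the scene. Friction and masses are not known exactly. Their poses are not given: they have to be found in the camera images.
- pack_a: one of three look-alike black battery packs with grey end bands, lying flat in the tray in any order: a bar 120 mm long (own x), 34 mm high (z) and 36, 44 or 52 mm wide (y), one of each; which width this one has is not told, but shows in how far fingers close on it. About 0.22 kg, varies. Origin: centre of underside. Packs lie about 112 mm apart along the tray's y, lengths roughly along its x.
- pack_b: one of three look-alike black battery packs with grey end bands, lying flat in the tray in any order: a bar 120 mm long (own x), 34 mm high (z) and 36, 44 or 52 mm wide (y), one of each; which width this one has is not told, but shows in how far fingers close on it. About 0.22 kg, varies. Origin: centre of underside. Packs lie about 112 mm apart along the tray's y, lengths roughly along its x.
- pack_c: one of three look-alike black battery packs with grey end bands, lying flat in the tray in any order: a bar 120 mm long (own x), 34 mm high (z) and 36, 44 or 52 mm wide (y), one of each; which width this one has is not told, but shows in how far fingers close on it. About 0.22 kg, varies. Origin: centre of underside. Packs lie about 112 mm apart along the tray's y, lengths roughly along its x.
- tray: fixed steel mesh tray, 260 mm (x) by 420 mm (y), rim 30 mm high. Origin at the centre of its underside on the table; the mesh floor, on which the packs rest, is 4 mm above it. The scanner pen and the key ring lie along its -x (robot-side) rim; the packs lie about 30 mm to +x of its middle.
- drawer (a joint): how far the drawer is pulled out, m: 0 shut, 0.18 fully out, starts 0 to 0.02; slides towards the unit's front, i.e. along -x of unit, with about 1 N friction and 4 N s/m damping, and stays where left.
- drawer_handle (a point): middle of the drawer's horizontal steel bar handle: bar 11 mm thick, 120 mm long, running along the unit's y, 35 mm (bar axis) in front of the drawer front, 54 mm above the table; moves with the drawer. Room behind the bar: 29 mm. Its axes are those of the unit.
- unit: fixed white drawer unit, 260 mm deep (x), 250 mm wide (y), 92 mm high, one drawer; its front faces its own -x (roughly the robot). Origin at the centre of its underside. The drawer front's top edge is 80 mm above the table, the drawer's side walls' tops 70 mm; the sunglasses case lies on the unit's top, near its middle.
- dock (a point): centre of the grey charging dock at ledge height, 32 mm above the table, 94 mm behind the drawer front's face (0.14-0.16 m out gives finger room). The right pack's underside centre comes here, its length along y. Axes: the unit's. At 36-62 mm either side in y (middle free): ledges 39 mm apart in x, 10 mm over the drawer floor; cheeks 47 mm apart, 12 mm above them. End stops 128 mm apart in y.
- key_bowl: grey ceramic key bowl, 130 mm across, 50 mm high, on the table behind the tray; leave alone. Origin at the centre of its underside.
- scanner_pen: grey plastic parcel scanner pen, 150 mm long (x), 18 mm thick, lying in the tray across its robot-side edge; leave alone. Origin at its underside.
- key_ring: steel key ring with two keys, 90 mm long, lying flat in the tray near its robot-side rim, beside the pen; leave alone. Origin at the ring's centre.
- torch: yellow torch, 160 mm long, 44 mm thick, lying on the table behind the tray; leave alone. Origin at its underside.
- glasses_case: black hard sunglasses case, 65 by 160 mm, 43 mm high, on top of the drawer unit; leave alone. Origin at its underside.
Mind the look-alikes: they are no part of the job. Leave any green look-alike of the pack_c alone.

How it is judged:
By the outcome, as a careful person would: the job done as asked, in the order asked, and still so for the second after the job is handed in, with the robot touching nothing.
It also fails if it takes over 72 s, if anything falls off the work surface, if the arm or the gripper's body presses on something with over 40 N, if the wrist force passes 120 N, or if a joint passes its speed limit or range.

## Robot

A 6-joint arm with a two-finger parallel gripper is mounted at the origin on the work surface. World frame = base frame: x ahead of the robot, y to its left, z up, the work surface at z = 0. Lengths are in m, angles in rad, forces in N, time in s.
With the tool pointing down it reaches from about 0.275 to 0.875 m from the base axis. Payload 12.5 kg.
Tool frame: the origin (TCP) lies on the centre line of the jaws, within the pads' length; the fingertips stand r.finger_overhang ahead of it and the grasp point (between the pads) lies 3 mm ahead of it (r.finger_overhang is the distance from the TCP to the fingertips, in m); z points along the fingers, y is the direction in which the jaws open and shut (so a half turn about z gives the same grasp; the last joint's range is limited). The gripper opens to 85 mm and grips with 20 to 120 N. Pads are 22 mm wide; open, the fingers measure 114 mm over their backs; the gripper's body (76 mm by 85 mm) begins 54 mm behind the grasp point. The pads swing forward as they close: fully open they stand 13 mm farther back than shut.
Start: joints at [1.174, 0.351, 1.652, -0, 1.139, -0.085], TCP at [0.169, 0.523, 0.228] pointing down, gripper open.
Joint ranges: [-2.75, 2.75], [-0.79, 2.1], [0.01, 2.65], [-1.57, 4.71], [0.07, 3.14], [-2.87, 2.87]. Speed limits (rad/s): [2.22, 2.22, 2.79, 3.14, 3.14, 3.14].

## Interface

Orientations are given as a unit quaternion [x, y, z, w].
In Python, from cell import r, optics gives the robot as it stands. The module is installed in compiled form; this text tells all that it offers. Calls block until the motion is done:
- r.move_to(position, orientation): joint-space move of the TCP to a pose.
- r.move_linear(position, rot=None, vel=0.15): straight line of the TCP; rot=None keeps the orientation; vel is the mean speed in m/s.
- r.set_joints(angles): joint-space move.
- r.set_gripper(opening, squeeze=None): opening from 0.0 (shut) to 1.0 (fully open); squeeze is the grip in N (None keeps the last); returns when the fingers have stopped.
- r.sleep(seconds).
- r.inverse_kinematics(position, orientation): joint angles nearest the present ones, or None.
- optics.get_image(name): name is "side" or "top" or "wrist"; returns a dict with "pixels" (384x512x3 uint8, red, green, blue), "depth" (384x512 float32, m along the optical axis (not along the pixel's ray), 0 where there is no reading), "fx", "fy", "cx", "cy" (pixels), "camera_from_world" (4x4, takes a point from world to camera coordinates); the wrist camera has in their place "mount" (4x4, takes a point from camera to tool coordinates, whose origin is the TCP and whose axes are the flange's). Camera axes: x right, y down, z forward; pixel columns grow to the right and rows downward; lengths in m; the calibration is good to about 2 mm. A picture is of the moment at which its call begins: read the wrist's pose just before it.
A pose or a line that the arm cannot do raises r.PlanningError and nothing moves.
- r.hand_in(): hands the job in, once; it reports no verdict.
Readings, each from a call of its own:
- r.current_t(): time.
- r.current_q(): joint angles.
- r.current_qvel(): joint speeds.
- r.current_effort(): joint torques, N m.
- r.current_tool_pos(): TCP position.
- r.current_ee_rot(): TCP orientation.
- r.current_contact_force(): force on the tool from outside, world axes, zero at the start.
- r.current_torque(): the same for the moment, N m.
- r.current_opening(): opening from 0.0 (shut) to 1.0 (fully open).
Only numpy, scipy, OpenCV 4.12 (cv2) and the standard library are available. Lean on these libraries where they do the work, as an engineer would, in place of code of your own. Each camera call takes 0.05 s, during which the arm holds its last target.

## Working session

There is one attempt and no reset: what is moved stays moved. The work goes in short steps, each a Python script; the robot and the scene stay as the last script left them, time stands still between calls to the robot, and variables do not carry over. Pictures are saved under pics/ and viewed, and the job is handed in when it is done.

```bash
mkdir -p pics; ls; python3 - <<'E'
from cell import r, optics
import cv2
for n in ["side","top","wrist"]:
    d=optics.get_image(n); cv2.imwrite(f"pics/{n}0.png",d["pixels"][:,:,::-1])
    print(n,d["fx"],d["cx"],d.get("camera_from_world"),d.get("mount"))
print(r.current_t(),r.finger_overhang,r.current_tool_pos(),r.current_ee_rot(),r.current_opening())
E
```

```text
pics
side 434.85373835894404 253.9868174944892 [[ 0.97276492 -0.23151831  0.01129957 -0.46549446]
 [-0.12500451 -0.5650322  -0.81554429  0.24842167]
 [ 0.19519805  0.79192038 -0.57858434  0.97194983]
 [ 0.          0.          0.          1.        ]] None
top 396.44154127657293 257.36321286378984 [[-6.93092100e-04 -9.99996794e-01 -2.43561203e-03  1.77830808e-01]
 [-9.97395061e-01  8.66963437e-04 -7.21272589e-02  5.12202418e-01]
 [ 7.21291392e-02  2.37927658e-03 -9.97392464e-01  1.20004537e+00]
 [ 0.00000000e+00  0.00000000e+00  0.00000000e+00  1.00000000e+00]] None
wrist 345.0198906800567 250.02486492064423 None [[ 7.68367528e-04 -9.65977412e-01 -2.58625308e-01  6.52512600e-02]
 [ 9.99999672e-01  6.75695376e-04  4.47213792e-04 -3.57650809e-04]
 [-2.57246497e-04 -2.58625566e-01  9.65977614e-01 -1.44439322e-01]
 [ 0.00000000e+00  0.00000000e+00  0.00000000e+00  1.00000000e+00]]
0.15 0.022 [0.16861878 0.5232572  0.22809802] [ 1.55298743e-01  9.87867460e-01 -4.13246984e-04 -1.08241297e-04] 1.0013100840321283
```

View pics/top0.png

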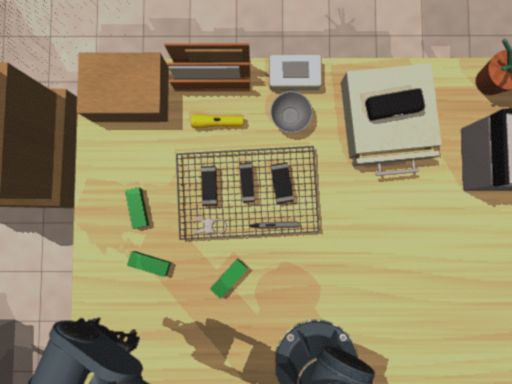

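View pics/side0.png

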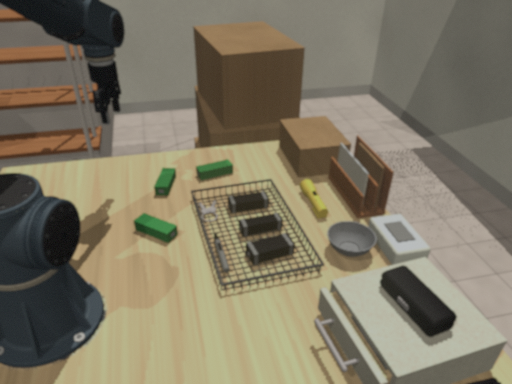

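View pics/wrist0.png

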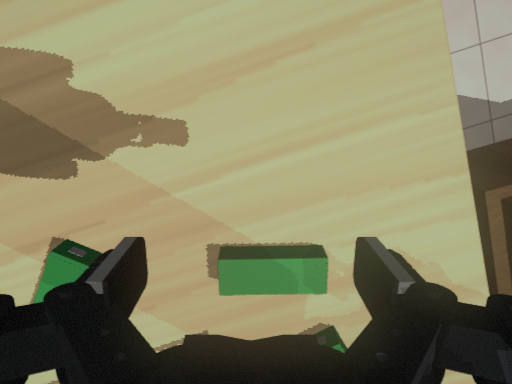

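Top view: packs at about (209,186), (247,182) and (282,183); the unit is at (392,115) with its handle at about (397,170). I'll enlarge and measure.

```bash
cat > h.py <<'E'
from cell import r, optics
import numpy as np, cv2
from scipy.spatial.transform import Rotation as R
def cloud(d,T=None):
    h,w=d["depth"].shape; v,u=np.mgrid[:h,:w]; z=d["depth"]
    P=np.stack([(u-d["cx"])/d["fx"]*z,(v-d["cy"])/d["fy"]*z,z],-1)
    if T is None: T=np.linalg.inv(d["camera_from_world"])
    return P@T[:3,:3].T+T[:3,3]
def wrist():
    p=r.current_tool_pos(); q=r.current_ee_rot()
    d=optics.get_image("wrist"); T=np.eye(4); T[:3,:3]=R.from_quat(q).as_matrix(); T[:3,3]=p
    return d,cloud(d,T@d["mount"]),T@d["mount"]
def down(a):  # tool z down, tool y (jaw) at world angle a+90deg, tool x along a
    x=np.array([np.cos(a),np.sin(a),0]); z=np.array([0,0,-1.]); y=np.cross(z,x)
    return R.from_matrix(np.stack([x,y,z],1)).as_quat()
E
python3 - <<'E'
from h import *
d=optics.get_image("top"); P=cloud(d); np.save("top.npy",P)
im=d["pixels"][:,:,::-1]
cv2.imwrite("pics/c1.png",cv2.resize(im[140:245,170:325],None,fx=5,fy=5,interpolation=cv2.INTER_CUBIC))
cv2.imwrite("pics/c2.png",cv2.resize(im[55:185,335:450],None,fx=4.5,fy=4.5,interpolation=cv2.INTER_CUBIC))
for c in [(209,186),(247,182),(282,183)]:
    sub=np.zeros(P.shape[:2],bool); sub[c[1]-27:c[1]+27,c[0]-16:c[0]+16]=1
    m=sub&(P[...,2]>0.031)&(P[...,2]<.05)
    q=P[m]; xy=q[:,:2].astype(np.float32); print(c,m.sum(),np.median(q[:,2]),cv2.minAreaRect(xy),xy.mean(0))
m=(P[...,2]>0.085)&(P[...,2]<.1); m[:,:335]=0;m[:,455:]=0;m[200:]=0
q=P[m][:,:2].astype(np.float32);print("unit",m.sum(),np.median(P[m][:,2]),cv2.minAreaRect(q))
m=(P[...,2]>0.04)&(P[...,2]<.07); m[:,:370]=0;m[:,425:]=0;m[:163]=0;m[182:]=0
q=P[m][:,:2].astype(np.float32);print("handle",m.sum(),np.median(P[m][:,2]),cv2.minAreaRect(q))
E
```

```text
(209, 186) 578 0.038954457649627905 ((0.536706805229187, 0.3259558081626892), (0.11927638202905655, 0.04419037327170372), 2.1887013912200928) [0.536845   0.32569182]
(247, 182) 468 0.03877129724980166 ((0.5469297766685486, 0.20978234708309174), (0.11963748931884766, 0.036128267645835876), 4.745174884796143) [0.5465478  0.20940556]
(282, 183) 681 0.03877583401656315 ((0.5454962849617004, 0.10302070528268814), (0.12012553960084915, 0.052234530448913574), 8.86767864227295) [0.54511464 0.1030376 ]
unit 5698 0.09289386771195018 ((0.7467156648635864, -0.22320449352264404), (0.27526262402534485, 0.2524041533470154), 5.57165002822876)
handle 204 0.058523967904210994 ((0.5859060287475586, -0.23335814476013184), (0.03919760510325432, 0.13956616818904877), 1.94306218624115)
```

View pics/c1.png

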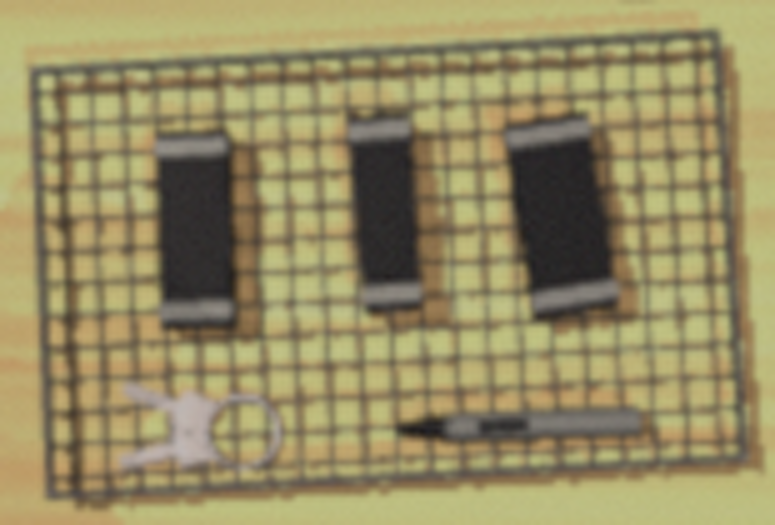

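View pics/c2.png

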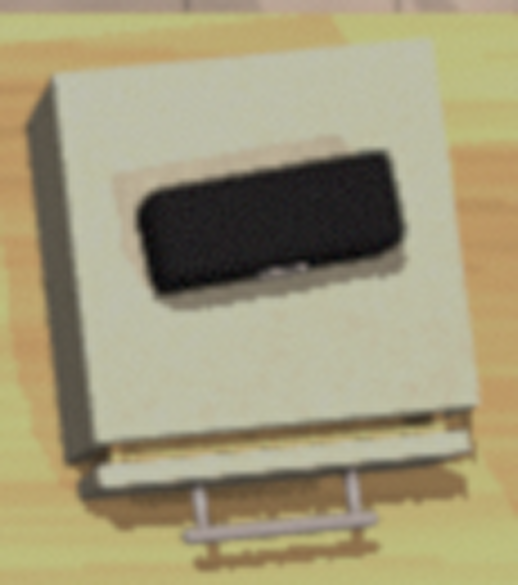

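The left pack measures about 44 mm wide from above, and the grip will verify that. Next I'll refine the unit and handle with the wrist camera.

```bash
python3 - <<'E'
from h import *
P=np.load("top.npy")
m=(P[...,2]>0.0895)&(P[...,2]<.097); m[:,:335]=0;m[:,455:]=0;m[155:]=0
q=P[m][:,:2].astype(np.float32);print("unit",cv2.minAreaRect(q))
a=np.deg2rad(6)
ux=np.array([np.cos(a),np.sin(a)])
c=np.array([.586,-.233])-0.03*ux
for phi in (a+np.pi/2,a-np.pi/2):
    for p in ([*c,.2],[.537,.326,.2]): print(phi,r.inverse_kinematics(p,down(phi)))
for phi in (0.04,np.pi+.04): print(phi,r.inverse_kinematics([.537,.326,.2],down(phi)))
E
```

```text
unit ((0.7602337002754211, -0.22222161293029785), (0.24699485301971436, 0.2521577775478363), 5.311880111694336)
1.6755160819145563 [-4.78549435e-01  4.77516207e-01  1.53457566e+00 -4.44089210e-16
  1.12950079e+00 -5.83269190e-01]
1.6755160819145563 [ 4.71518602e-01  5.20353360e-01  1.46554946e+00 -4.44089210e-16
  1.15568984e+00  3.66798847e-01]
-1.4660765716752369 [-4.78549435e-01  4.77516207e-01  1.53457566e+00 -4.44089210e-16
  1.12950079e+00  2.55832346e+00]
-1.4660765716752369 [ 4.71518602e-01  5.20353360e-01  1.46554946e+00 -4.44089210e-16
  1.15568984e+00 -2.77479381e+00]
0.04 [ 4.71518602e-01  5.20353360e-01  1.46554946e+00 -4.44089210e-16
  1.15568984e+00  2.00231493e+00]
3.181592653589793 [ 4.71518602e-01  5.20353360e-01  1.46554946e+00 -4.44089210e-16
  1.15568984e+00 -1.13927772e+00]
```

```bash
python3 - <<'E'
from h import *
a=np.deg2rad(5.5)
r.move_to([.60,-.27,.25],down(a+np.pi/2))
d,P,T=wrist(); np.save("w1.npy",P); cv2.imwrite("pics/w1.png",d["pixels"][:,:,::-1])
print(r.current_t(), d["fx"],d["cx"],d["cy"]); np.savez("w1.npz",T=T,fx=d["fx"],fy=d["fy"],cx=d["cx"],cy=d["cy"])
E
```

```text
3.4083 345.0198906800567 250.02486492064423 185.29818313567694
```

View pics/w1.png

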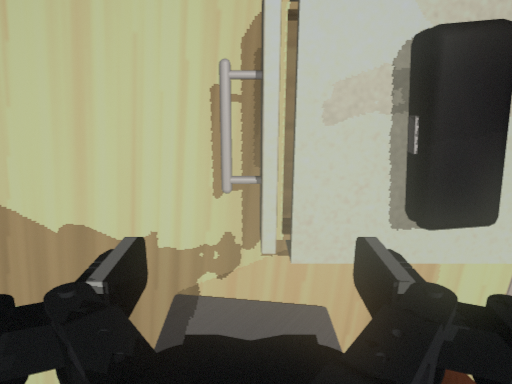

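The wrist view shows the handle bar running from (225,62) to (227,190), the drawer front's top edge at columns 262-280, and the unit's edge at about column 298.

```bash
python3 - <<'E'
from h import *
P=np.load("w1.npy")
def box(v0,v1,u0,u1,z0,z1):
    m=np.zeros(P.shape[:2],bool); m[v0:v1,u0:u1]=1
    return P[m&(P[...,2]>z0)&(P[...,2]<z1)]
h=box(50,200,212,236,.045,.075); print(len(h),np.percentile(h[:,2],[5,50,95]),cv2.minAreaRect(h[:,:2].astype(np.float32)))
f=box(5,250,255,285,.074,.086); print(len(f),np.median(f[:,2]),cv2.minAreaRect(f[:,:2].astype(np.float32)))
u=box(0,262,285,330,.088,.097)
# front edge of unit: for each row the min-x point
v,_=0,0
pts=[]
m=(P[...,2]>.088)&(P[...,2]<.097)
for row in range(5,255,5):
    k=np.where(m[row,285:330])[0]
    if len(k): pts.append(P[row,285+k[0],:2])
pts=np.float32(pts); l=cv2.fitLine(pts,cv2.DIST_HUBER,0,.01,.01).ravel(); print("edge",l,np.degrees(np.arctan2(l[1],l[0])))
l=cv2.fitLine(h[:,:2].astype(np.float32),cv2.DIST_HUBER,0,.01,.01).ravel(); print("bar",l,np.degrees(np.arctan2(l[1],l[0])))
E
```

```text
1545 [0.05471128 0.05751535 0.05923518] ((0.5757595896720886, -0.24069765210151672), (0.015199541114270687, 0.12919196486473083), 5.53261661529541)
4024 0.07846215284119884 ((0.6165176630020142, -0.2425796389579773), (0.015146411024034023, 0.22201767563819885), 5.497185707092285)
edge [ 0.0973282  -0.9952523   0.63589644 -0.22522439] -84.41466
bar [ 0.09539555 -0.99543947  0.57395595 -0.23728067] -84.52591
```

```bash
python3 - <<'E'
from h import *
a=np.deg2rad(5.53); ux=np.array([np.cos(a),np.sin(a),0]); q=down(a+np.pi/2)
H=np.array([.5745,-.240,.057])
r.set_gripper(.34,40)
r.move_to(H+[0,0,.06],q)
r.move_linear(H,vel=.08)
print("f",r.current_contact_force())
r.set_gripper(0,40); print("op",r.current_opening(),r.current_contact_force())
r.move_linear(H-.140*ux,vel=.07)
print(r.current_tool_pos(),r.current_contact_force(),r.current_opening(),r.current_t())
d=optics.get_image("top");cv2.imwrite("pics/t2.png",cv2.resize(d["pixels"][60:260,300:470,::-1],None,fx=3,fy=3))
E
```

```text
f [0.09418337 0.34884935 0.50224441]
op -0.0037162514329428862 [ 0.00426122 -0.25702257  1.15145533]
[ 0.43533083 -0.25346585  0.05697965] [-0.68480372 -0.0593663   0.56830646] -0.0009052326434125262 8.0417
```

View pics/t2.png

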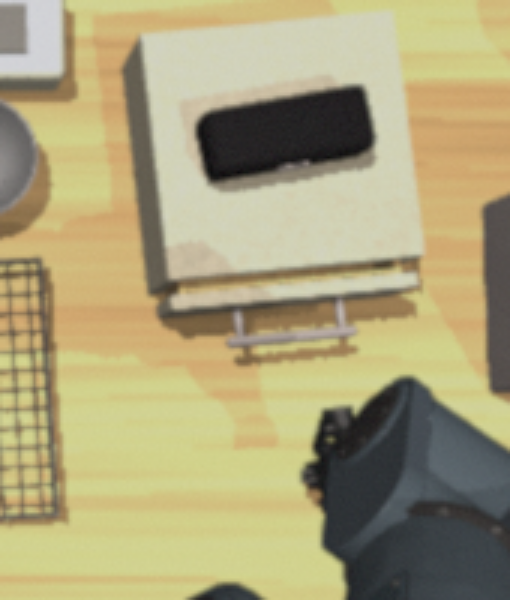

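The gripper closed on nothing and the drawer did not move: its bar is still at about (290,336) in this crop. I'll cross-check the bar position by top-camera ray and look again with the wrist.

```bash
python3 - <<'E'
from h import *
d=optics.get_image("top"); T=np.linalg.inv(d["camera_from_world"])
for u,v in [(376.7,174),(417.3,170),(397,172)]:
    ray=T[:3,:3]@np.array([(u-d["cx"])/d["fx"],(v-d["cy"])/d["fy"],1]); s=(.054-T[2,3])/ray[2]; print(T[:3,3]+s*ray)
d,P,T=wrist(); cv2.imwrite("pics/w2.png",d["pixels"][:,:,::-1])
print(r.current_tool_pos(),r.current_ee_rot())
# wrist-camera ray check of the first picture
z=np.load("w1.npz");T=z["T"]
for u,v in [(225.5,62),(226,126),(227,190)]:
    ray=T[:3,:3]@np.array([(u-z["cx"])/z["fx"],(v-z["cy"])/z["fy"],1]); s=(.057-T[2,3])/ray[2]; print(T[:3,3]+s*ray)
s=optics.get_image("side");cv2.imwrite("pics/s2.png",s["pixels"][:,:,::-1])
E
```

```text
[ 0.56834825 -0.17993132  0.054     ]
[ 0.58028182 -0.30170694  0.054     ]
[ 0.5743136  -0.24080449  0.054     ]
[ 0.43528497 -0.25346804  0.05698863] [ 6.72102255e-01  7.40458343e-01 -4.24237263e-07  3.42138686e-05]
[ 0.568674   -0.17930504  0.057     ]
[ 0.57379951 -0.23761606  0.057     ]
[ 0.57994072 -0.30168046  0.057     ]
```

View pics/w2.png

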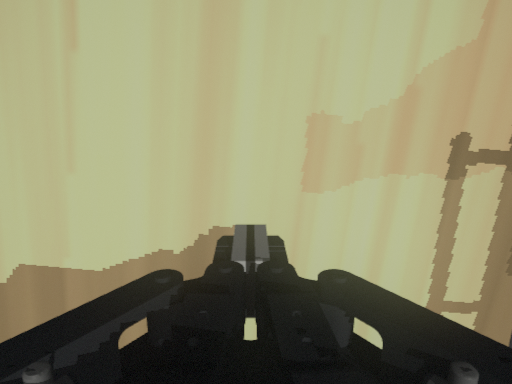

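View pics/s2.png

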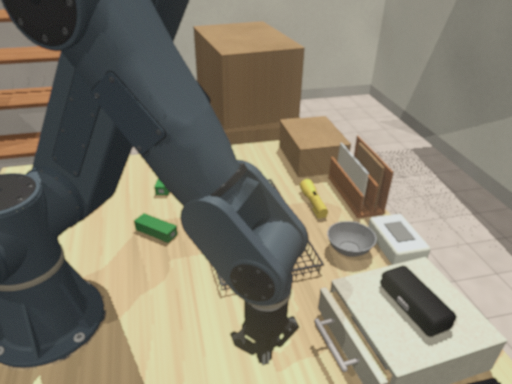

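```bash
python3 - <<'E'
from h import *
d,P,T=wrist()
for u,v in [(240,228),(260,228),(240,245),(260,245),(225,240),(278,240),(250,210)]: print(u,v,P[v,u].round(4))
r.set_gripper(.34,40); print(r.current_opening())
d,P,T=wrist(); cv2.imwrite("pics/w3.png",d["pixels"][:,:,::-1]);np.save("w3.npy",P)
print(r.current_tool_pos(),r.current_t())
E
```

```text
240 228 [ 0.43   -0.2437  0.0662]
260 228 [ 0.4383 -0.2423  0.0675]
240 245 [ 0.4305 -0.2434  0.0834]
260 245 [ 0.4379 -0.2429  0.083 ]
225 240 [ 0.4243 -0.2479  0.0703]
278 240 [ 0.446  -0.2458  0.0701]
250 210 [ 0.4357 -0.2586 -0.0016]
0.3402084635233106
[ 0.43514252 -0.2534876   0.05699275] 8.7333
```

View pics/w3.png

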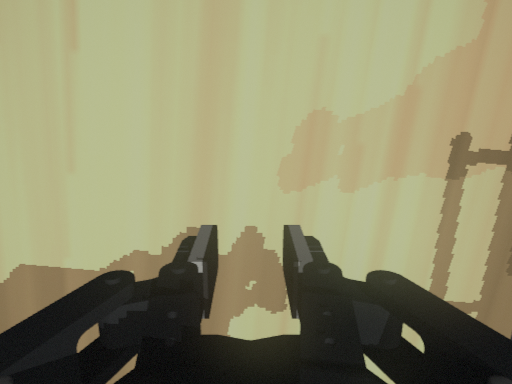

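```bash
python3 - <<'E'
from h import *
print(r.finger_overhang)
s=optics.get_image("side"); P=cloud(s)
m=(np.linalg.norm(P[...,:2]-[.4352,-.2535],axis=-1)<.06)&(P[...,2]>.015)
print(m.sum(), np.percentile(P[m][:,2],[0,1,5,20]))
i=np.argsort(P[m][:,2])[:12]; print(P[m][i].round(3)); print(np.argwhere(m)[i][:,::-1].tolist())
cv2.imwrite("pics/s3.png",cv2.resize(s["pixels"][280:384,200:380,::-1],None,fx=4,fy=4))
E
```

```text
0.022
7120 [0.06008556 0.07446814 0.1116879  0.16642817]
[[ 0.45  -0.25   0.06 ]
 [ 0.419 -0.264  0.061]
 [ 0.451 -0.261  0.061]
 [ 0.449 -0.245  0.062]
 [ 0.449 -0.251  0.064]
 [ 0.449 -0.257  0.064]
 [ 0.415 -0.265  0.064]
 [ 0.45  -0.256  0.064]
 [ 0.456 -0.262  0.064]
 [ 0.414 -0.261  0.064]
 [ 0.449 -0.244  0.064]
 [ 0.42  -0.265  0.065]]
[[270, 358], [256, 367], [272, 362], [269, 355], [270, 357], [271, 360], [254, 367], [271, 359], [275, 361], [253, 365], [269, 354], [257, 366]]
```

View pics/s3.png

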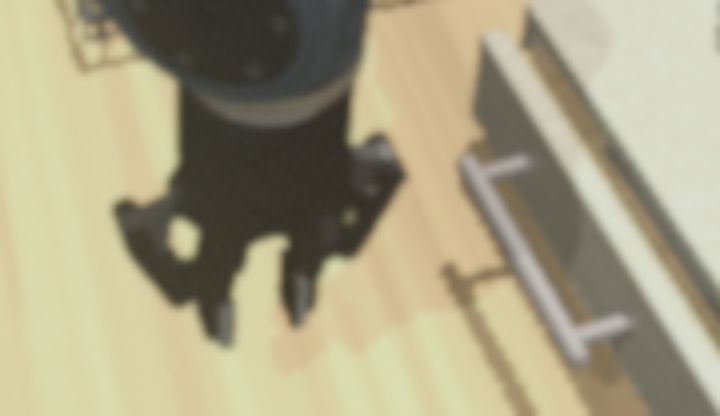

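Both cameras put the fingertips at z≈0.06 with the TCP at 0.057, so the tips are not 22 mm ahead of the TCP as stated. I'll check this with a gentle touch on the table.

```bash
python3 - <<'E'
from h import *
p=r.current_tool_pos().copy()
r.set_gripper(0,40)
f0=r.current_contact_force()[2]
z=.045
while z>-.005:
    r.move_linear([p[0],p[1],z],vel=.05)
    f=r.current_contact_force()[2]-f0
    if f>2.5: break
    z-=.003 if z>.027 else .0015
print("touch z",z,r.current_tool_pos(),f,r.current_contact_force(),r.current_t())
r.move_linear([p[0],p[1],z+.03],vel=.1)
E
```

```text
touch z -0.003000000000000017 [ 0.43526296 -0.25357985 -0.0027188 ] 6.112228500496195 [-0.83243637  1.39750161  5.65676892] 16.0667
```

The fingers touch down at TCP z≈-0.002, so the tips actually sit about 2 mm behind the TCP, 24 mm shorter than stated. I'll lower all grasps by 24 mm and pull the handle again.

```bash
python3 - <<'E'
from h import *
a=np.deg2rad(5.53); ux=np.array([np.cos(a),np.sin(a),0]); q=down(a+np.pi/2)
H=np.array([.5745,-.2405,.033])
r.set_gripper(.34,50)
r.move_linear((H-.14*ux)*[1,1,0]+[0,0,.10],vel=.25)
r.move_linear(H+[0,0,.067],vel=.25)
r.move_linear(H,vel=.1)
print("f",r.current_contact_force())
r.set_gripper(0,50); o=r.current_opening(); print("op",o,o*85,r.current_contact_force())
if o>.08:
    r.move_linear(H-.140*ux,vel=.08)
    print(r.current_tool_pos(),r.current_contact_force(),r.current_opening())
print(r.current_t())
d=optics.get_image("top");cv2.imwrite("pics/t3.png",cv2.resize(d["pixels"][60:260,300:470,::-1],None,fx=3,fy=3))
E
```

```text
f [ 0.78783056  4.20120971 13.01055531]
op 0.1062621105730863 9.032279398712335 [0.11279973 0.87784261 5.51220663]
[ 0.43495959 -0.2540552   0.03307104] [-1.22485996  1.35903879  8.17295697] 0.10862573522150493
21.0833
```

View pics/t3.png

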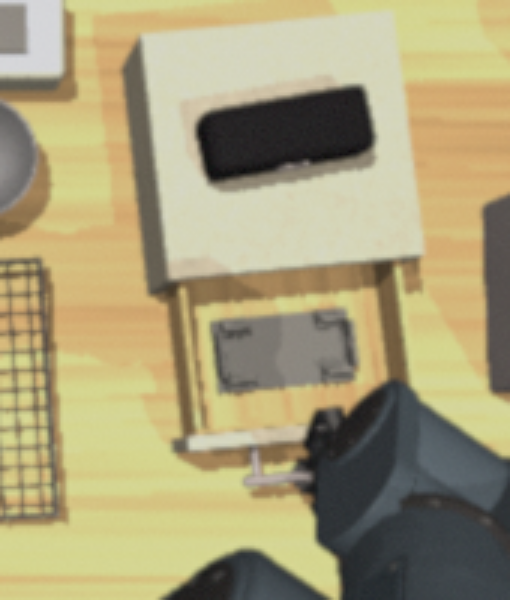

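The drawer is open; the dock shows at about (284,350) in the crop. The opening reads 9 mm on the 11 mm bar. I'll release, look into the drawer, and check the gripper's real palm height.

```bash
python3 - <<'E'
from h import *
a=np.deg2rad(5.53); ux=np.array([np.cos(a),np.sin(a),0]); uy=np.array([-np.sin(a),np.cos(a),0])
r.set_gripper(.34); print("rel",r.current_contact_force())
p=r.current_tool_pos().copy()
r.move_linear(p+[0,0,.10],vel=.25); print("free",r.current_contact_force())
r.move_linear(p+.129*ux-.045*uy+[0,0,.18],vel=.3)
d,P,T=wrist(); cv2.imwrite("pics/w4.png",d["pixels"][:,:,::-1]); np.save("w4.npy",P)
np.savez("w4.npz",T=T,fx=d["fx"],fy=d["fy"],cx=d["cx"],cy=d["cy"])
tp=r.current_tool_pos()
s=optics.get_image("side"); S=cloud(s); np.save("s4.npy",S); cv2.imwrite("pics/s4.png",s["pixels"][:,:,::-1]); print(tp,r.current_t())
E
```

```text
rel [-0.31959779 -0.34425449  0.22322296]
free [-1.0258563   0.4440526   0.03270135]
[ 0.56598569 -0.2856528   0.21062994] 22.7833
```

View pics/w4.png

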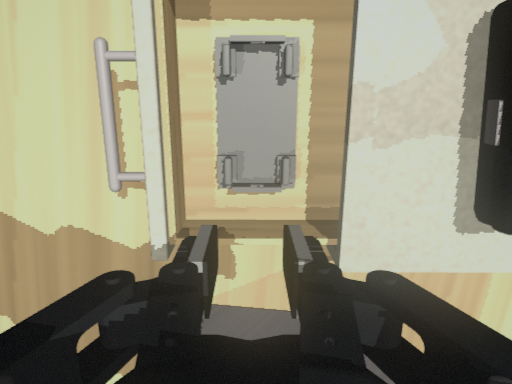

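View pics/s4.png

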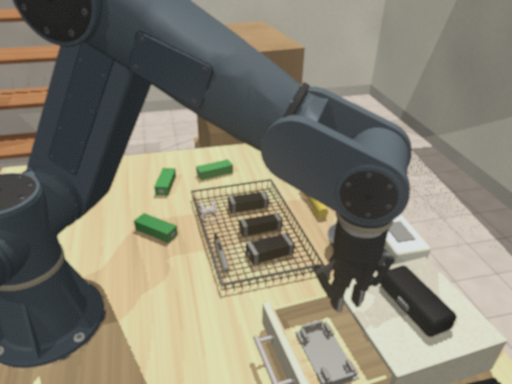

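```bash
python3 - <<'E'
from h import *
im=cv2.imread("pics/w4.png"); cv2.imwrite("pics/c4.png",cv2.resize(im[25:205,200:315],None,fx=3.3,fy=3.3,interpolation=cv2.INTER_CUBIC))
P=np.load("w4.npy"); a=np.deg2rad(5.53)
ux=np.array([np.cos(a),np.sin(a)]); uy=np.array([-np.sin(a),np.cos(a)])
c0=np.array([.5635,-.2405])
for v in (48,55,62,69,112,160,168,176,183):
    print(v,[(u,round(float((P[v,u,:2]-c0)@ux)*1e3),round(float((P[v,u,:2]-c0)@uy)*1e3),round(float(P[v,u,2])*1e3)) for u in list(range(214,240,2))+list(range(276,302,2))])
S=np.load("s4.npy"); tp=np.array([0.566,-.2857,.2106]); 
m=(np.linalg.norm(S[...,:2]-tp[:2],axis=-1)<.07)&(S[...,2]>.1)
q=S[m]; print("tipmin",np.percentile(q[:,2]-tp[2],[0,.5,2]))
m2=(np.abs((S[...,:2]-tp[:2])@ux)<.008)&(np.abs((S[...,:2]-tp[:2])@uy)<.05)&(S[...,2]>.13)
print("palm",np.percentile(S[m2][:,2]-tp[2],[0,1,5,20]),m2.sum())
E
```

```text
48 [(214, -35, 60, 21), (216, -32, 58, 30), (218, -30, 58, 30), (220, -29, 58, 31), (222, -26, 57, 41), (224, -24, 57, 42), (226, -22, 57, 44), (228, -21, 57, 43), (230, -19, 57, 42), (232, -18, 58, 31), (234, -16, 58, 31), (236, -15, 59, 24), (238, -13, 59, 25), (276, 21, 59, 25), (278, 23, 59, 25), (280, 24, 58, 31), (282, 26, 58, 31), (284, 28, 58, 32), (286, 28, 57, 42), (288, 30, 57, 44), (290, 32, 57, 42), (292, 33, 57, 43), (294, 36, 58, 31), (296, 38, 58, 32), (298, 40, 58, 32), (300, 42, 58, 32)]
55 [(214, -35, 54, 20), (216, -32, 52, 32), (218, -30, 52, 32), (220, -29, 53, 30), (222, -27, 52, 33), (224, -24, 51, 43), (226, -23, 51, 44), (228, -21, 51, 44), (230, -19, 51, 42), (232, -18, 52, 33), (234, -16, 52, 32), (236, -15, 53, 26), (238, -13, 53, 25), (276, 21, 53, 24), (278, 23, 53, 25), (280, 24, 53, 30), (282, 26, 53, 31), (284, 28, 53, 30), (286, 28, 51, 43), (288, 30, 51, 43), (290, 32, 51, 43), (292, 33, 51, 45), (294, 37, 53, 31), (296, 38, 53, 31), (298, 40, 53, 31), (300, 43, 54, 21)]
62 [(214, -35, 47, 21), (216, -32, 47, 32), (218, -31, 47, 30), (220, -29, 47,
[... 2977 characters left out ...]
 33), (296, 44, -60, 21), (298, 45, -59, 22), (300, 48, -59, 21)]
183 [(214, -38, -67, 21), (216, -36, -67, 21), (218, -34, -67, 21), (220, -32, -66, 23), (222, -30, -66, 25), (224, -28, -66, 25), (226, -24, -61, 43), (228, -23, -61, 45), (230, -21, -61, 44), (232, -20, -66, 25), (234, -18, -66, 26), (236, -16, -65, 26), (238, -14, -65, 27), (276, 23, -65, 27), (278, 25, -65, 27), (280, 27, -65, 28), (282, 30, -66, 24), (284, 30, -61, 43), (286, 32, -61, 43), (288, 33, -61, 43), (290, 38, -66, 23), (292, 40, -66, 23), (294, 41, -66, 25), (296, 44, -67, 22), (298, 46, -67, 21), (300, 48, -67, 20)]
tipmin [0.00129095 0.01117077 0.02600203]
palm [0.07550716 0.07988795 0.09399569 0.15059676] 886
```

View pics/c4.png

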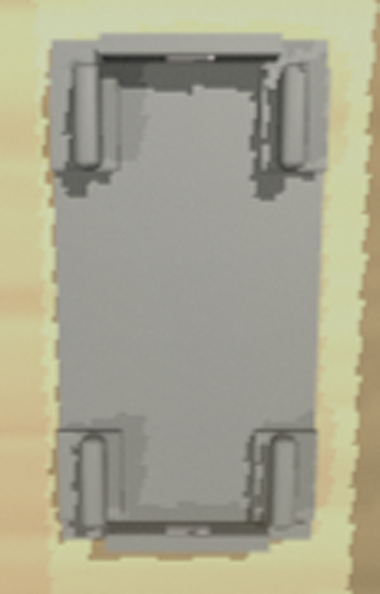

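```bash
python3 - <<'E'
from h import *
P=np.load("w4.npy"); a=np.deg2rad(5.53)
ux=np.array([np.cos(a),np.sin(a)]); uy=np.array([-np.sin(a),np.cos(a)]); c0=np.array([.5635,-.2405])
m=np.zeros(P.shape[:2],bool); m[40:185,90:128]=1; m&=(P[...,2]>.045)&(P[...,2]<.07)
h=P[m]; X=(h[:,:2]-c0)@ux; Y=(h[:,:2]-c0)@uy; k=(X<-.118); print("bar x",np.percentile(X[k],[2,50,98]),"y",Y.min(),Y.max(),np.median(h[k,2]),"max z",np.percentile(h[k,2],95))
m=np.zeros(P.shape[:2],bool); m[20:240,130:172]=1; m&=(P[...,2]>.074)&(P[...,2]<.086)
h=P[m]; print("front",np.percentile((h[:,:2]-c0)@ux,[1,50,99]),np.median(h[:,2]),np.percentile((h[:,:2]-c0)@uy,[1,99]))
m=np.zeros(P.shape[:2],bool); m[30:200,205:310]=1; m&=(P[...,2]>.038)&(P[...,2]<.05)
h=P[m]; X=(h[:,:2]-c0)@ux; Y=(h[:,:2]-c0)@uy
for s in (1,-1):
    k=(Y*s>0); print(s,"cheek y",np.percentile(Y[k],[1,99]), "xL",np.percentile(X[k&(X<5e-3)],[2,98]),"xR",np.percentile(X[k&(X>5e-3)],[2,98]))
for u in (250,256,262): print([(v,round(float((P[v,u,:2]-c0)@uy)*1e3),round(float(P[v,u,2])*1e3)) for v in list(range(34,50,2))+list(range(178,196,2))])
E
```

```text
bar x [-0.12842285 -0.1221796  -0.11842998] y -0.05965902277194571 0.061767861460991884 0.057514326545856115 max z 0.05923056955515202
front [-0.08868645 -0.08069538 -0.0739504 ] 0.0784150523957016 [-0.10034702  0.07077466]
1 cheek y [0.03517476 0.06747241] xL [-0.02544805  0.00373788] xR [0.00625906 0.03451027]
-1 cheek y [-0.07025226 -0.03768879] xL [-0.025312   0.0037366] xR [0.00640922 0.03438618]
[(34, 71, 21), (36, 67, 40), (38, 65, 42), (40, 64, 41), (42, 63, 36), (44, 63, 24), (46, 61, 25), (48, 59, 24), (178, -61, 23), (180, -63, 24), (182, -65, 24), (184, -65, 31), (186, -65, 39), (188, -67, 41), (190, -68, 41), (192, -76, 20), (194, -78, 21)]
[(34, 71, 20), (36, 66, 42), (38, 65, 41), (40, 63, 41), (42, 62, 38), (44, 63, 23), (46, 61, 23), (48, 59, 24), (178, -61, 25), (180, -63, 24), (182, -65, 25), (184, -65, 34), (186, -65, 39), (188, -66, 41), (190, -69, 41), (192, -76, 21), (194, -78, 21)]
[(34, 71, 21), (36, 67, 41), (38, 65, 41), (40, 64, 41), (42, 62, 38), (44, 63, 24), (46, 61, 23), (48, 59, 23), (178, -61, 23), (180, -63, 25), (182, -65, 24), (184, -64, 34), (186, -65, 39), (188, -66, 41), (190, -68, 42), (192, -76, 20), (194, -78, 21)]
```

```bash
python3 - <<'E'
from h import *
a=np.deg2rad(5.53); ux=np.array([np.cos(a),np.sin(a)]); uy=np.array([-np.sin(a),np.cos(a)]); c0=np.array([.5635,-.2405])
print(r.current_tool_pos(),r.current_qvel())
d,P,T=wrist()
m=np.zeros(P.shape[:2],bool); m[30:200,205:310]=1; m&=(P[...,2]>.038)&(P[...,2]<.05)
h=P[m]; X=(h[:,:2]-c0)@ux; print("w cheeks",np.percentile(X,[1,99]))
m=np.zeros(P.shape[:2],bool); m[40:185,90:128]=1; m&=(P[...,2]>.045)&(P[...,2]<.07)
h=P[m]; X=(h[:,:2]-c0)@ux; k=X<-.115; print("w bar",np.percentile(X[k],[2,50,98]))
t=optics.get_image("top"); im=t["pixels"][:,:,::-1]; cv2.imwrite("pics/t5.png",cv2.resize(im[120:240,330:450],None,fx=5,fy=5,interpolation=cv2.INTER_CUBIC))
s=optics.get_image("side"); np.save("s5.npy",cloud(s)); cv2.imwrite("pics/s5.png",cv2.resize(s["pixels"][230:384,200:390,::-1],None,fx=4,fy=4))
print(r.current_tool_pos())
E
```

```text
[ 0.56605346 -0.28574743  0.21103974] [-0.00153049 -0.00714886 -0.01105359 -0.0015128   0.00295118  0.00286284]
w cheeks [-0.02562402  0.03457316]
w bar [-0.12835756 -0.12193719 -0.11693427]
[ 0.56678492 -0.28613686  0.21221557]
```

View pics/t5.png

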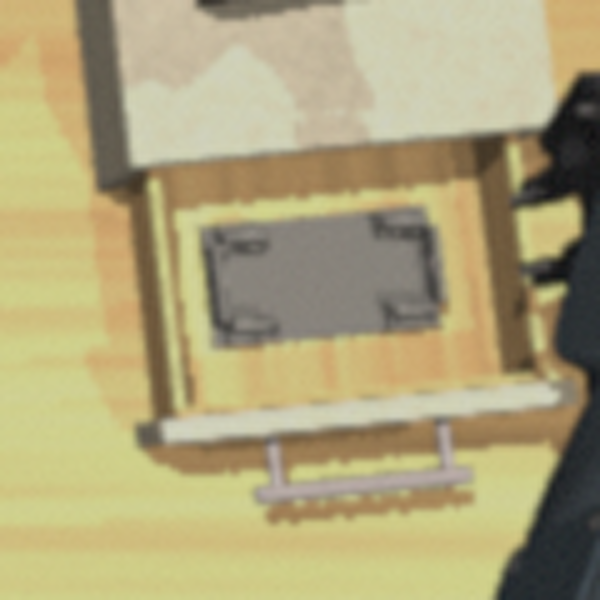

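View pics/s5.png

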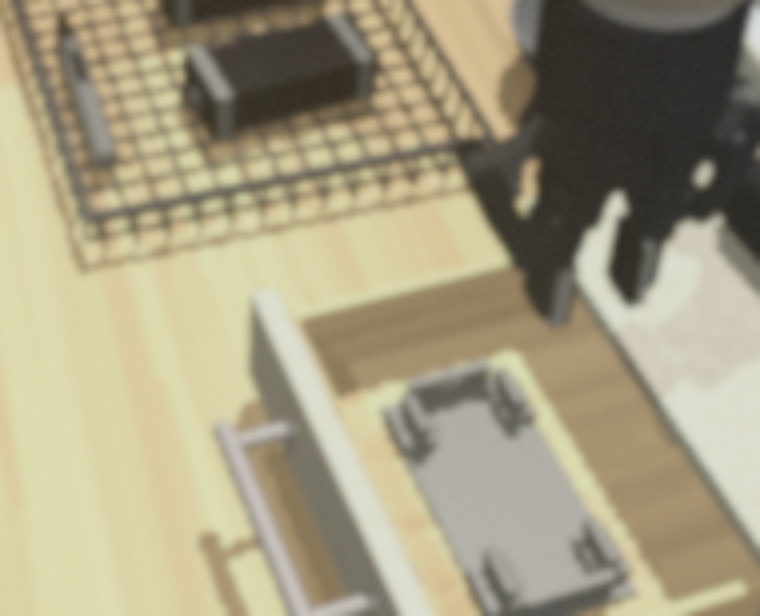

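```bash
python3 - <<'E'
from h import *
a=np.deg2rad(5.53); ux=np.array([np.cos(a),np.sin(a)]); uy=np.array([-np.sin(a),np.cos(a)]); c0=np.array([.5635,-.2405])
d=optics.get_image("top"); T=np.linalg.inv(d["camera_from_world"])
for u,v,z in [(403,216.9,.057),(394.6,175.4,.028)]:
    ray=T[:3,:3]@np.array([(u-d["cx"])/d["fx"],(v-d["cy"])/d["fy"],1]); s=(z-T[2,3])/ray[2]; p=(T[:3,3]+s*ray)[:2]; print(p,(p-c0)@ux,(p-c0)@uy)
print(r.current_tool_pos(),r.current_t())
E
```

```text
[ 0.44004143 -0.25401555] -0.1241864357037511 -0.001555327788853155
[ 0.5671561  -0.24234705] 0.0034610905288547833 -0.002190785105862696
[ 0.56701207 -0.28620185  0.21242599] 22.9833
```

The wrist and top cameras agree on the dock: (0.568,-0.2415), drawer about 15 cm out. Now I'll grip the left pack and check its width.

```bash
python3 - <<'E'
from h import *
b=np.deg2rad(2.2); q=down(np.pi+b)
G=np.array([.5368,.3258,.007])
p=r.current_tool_pos()
r.set_gripper(1.0,45)
r.move_to(G+[0,0,.10],q)
r.move_linear(G,vel=.12); r.sleep(.15)
print("f",r.current_contact_force(),r.current_tool_pos())
r.set_gripper(0,45); print("op",r.current_opening()*85,r.current_contact_force(),r.current_t())
E
```

```text
f [-0.95090411  0.34823924  0.84985387] [0.5372294  0.32602844 0.00783503]
op 43.31079117135133 [-0.59270815 -0.64455846  2.77814048] 27.4
```

The grip reads 43.3 mm, so this is the 44 mm pack. I'll lift it, carry it over the dock and look.

```bash
python3 - <<'E'
from h import *
a=np.deg2rad(5.53); ux=np.array([np.cos(a),np.sin(a),0]); uy=np.array([-np.sin(a),np.cos(a),0])
G=np.array([.5368,.3258,.007])
r.move_linear(G+[0,0,.13],vel=.2)
print(r.current_opening()*85)
D=np.array([.5681,-.2416,0])
r.move_to(D+[0,0,.13],down(a+np.pi/2)); r.sleep(.4)
d,P,T=wrist(); cv2.imwrite("pics/w6.png",d["pixels"][:,:,::-1]); np.save("w6.npy",P); 
print(r.current_tool_pos(),r.current_opening()*85,r.current_t())
t=optics.get_image("top"); cv2.imwrite("pics/t6.png",cv2.resize(t["pixels"][120:240,330:450,::-1],None,fx=5,fy=5,interpolation=cv2.INTER_CUBIC)); np.save("t6.npy",cloud(t))
s=optics.get_image("side"); cv2.imwrite("pics/s6.png",s["pixels"][:,:,::-1]); np.save("s6.npy",cloud(s))
E
```

```text
43.20073227645996
[ 0.56813181 -0.2415095   0.13000968] 42.80111445360701 30.6917
```

View pics/w6.png

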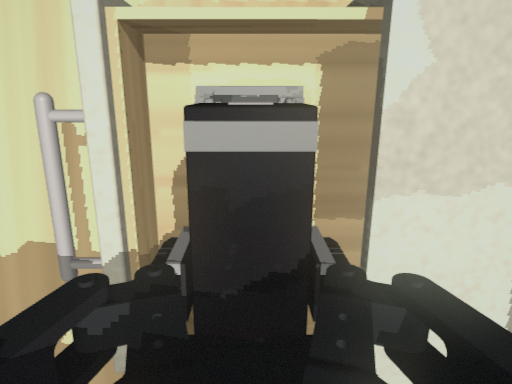

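View pics/s6.png

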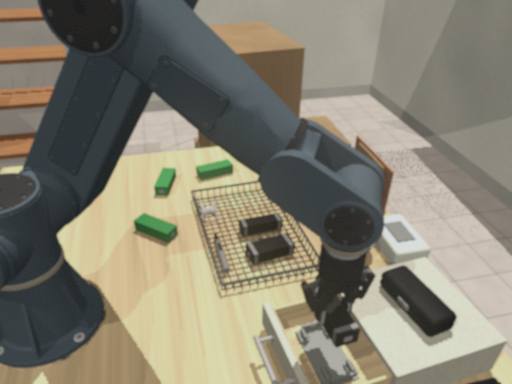

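View pics/t6.png

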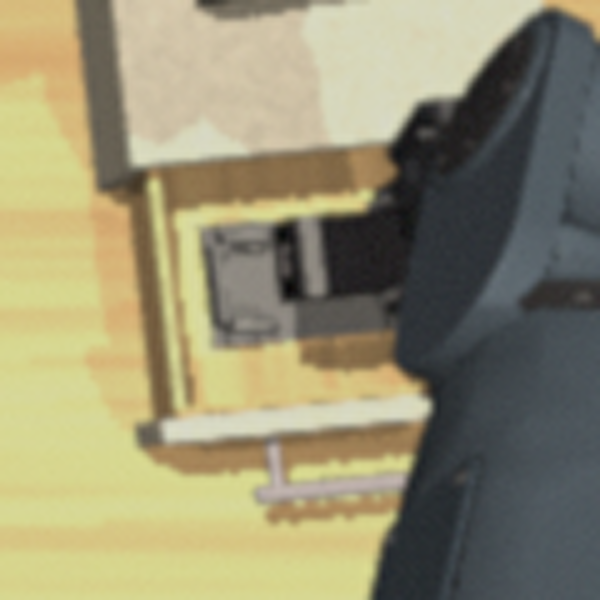

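```bash
python3 - <<'E'
from h import *
a=np.deg2rad(5.53); ux=np.array([np.cos(a),np.sin(a)]); uy=np.array([-np.sin(a),np.cos(a)]); D=np.array([.5681,-.2416])
P=np.load("w6.npy"); X=(P[...,:2]-D)@ux; Y=(P[...,:2]-D)@uy; Z=P[...,2]
for v in (106,112,125,140,150,165,180,200,215):
    k=np.where((Z[v,150:350]>.145)&(Z[v,150:350]<.19))[0]+150
    print(v,k[0],k[-1],"x %.1f %.1f y %.1f z %.1f %.1f"%(X[v,k[0]]*1e3,X[v,k[-1]]*1e3,np.median(Y[v,k])*1e3,np.median(Z[v,k[:20]])*1e3,np.median(Z[v,k[-20:]])*1e3))
for v in (92,96,99,101): print(v,[(u,round(X[v,u]*1e3,1),round(Y[v,u]*1e3),round(Z[v,u]*1e3)) for u in list(range(194,220,2))+list(range(284,308,2))])
Q=np.load("t6.npy"); X=(Q[...,:2]-D)@ux; Y=(Q[...,:2]-D)@uy; Z=Q[...,2]
m=(Z>.14)&(Z<.185)&(Y>.02)&(Y<.08)&(abs(X)<.05); print("top",m.sum(),np.percentile(X[m],[1,99]),np.percentile(Y[m],[1,99]),np.median(Z[m]))
E
python3 - <<'E'
import cv2;im=cv2.imread("pics/w6.png");cv2.imwrite("pics/c6.png",cv2.resize(im[75:165,175:330],None,fx=5,fy=5,interpolation=cv2.INTER_CUBIC))
E
```

```text
106 185 316 x -21.0 21.4 y 61.0 z 159.5 159.6
112 184 317 x -21.6 21.7 y 59.1 z 159.7 160.0
125 184 318 x -21.7 22.3 y 54.9 z 160.1 159.6
140 184 317 x -22.0 22.2 y 50.0 z 160.0 160.1
150 185 317 x -21.7 22.4 y 46.7 z 159.7 159.9
165 187 315 x -21.5 22.4 y 41.5 z 159.7 159.7
180 187 314 x -21.9 21.9 y 36.3 z 159.8 160.1
200 188 313 x -21.5 22.0 y 29.1 z 159.9 159.7
215 189 312 x -21.5 21.9 y 23.6 z 159.6 159.5
92 [(194, np.float64(-39.6), 66, 22), (196, np.float64(-38.4), 66, 21), (198, np.float64(-36.5), 66, 24), (200, np.float64(-35.0), 66, 24), (202, np.float64(-33.5), 66, 25), (204, np.float64(-32.3), 66, 23), (206, np.float64(-30.8), 66, 24), (208, np.float64(-29.5), 66, 23), (210, np.float64(-27.9), 66, 25), (212, np.float64(-26.6), 66, 24), (214, np.float64(-23.6), 66, 40), (216, np.float64(-22.3), 66, 40), (218, np.float64(-20.8), 66, 42), (284, np.float64(22.4), 66, 39), (286, np.float64(25.1), 66, 25), (288, np.float64(26.6), 66, 24), (290, np.float64(27.9), 66, 25), (292, np.float64(29.4), 66, 24), (294, np.float64(30.8), 66, 24), (296, np.float64(32.2), 66, 24), (298, np.
[... 2058 characters left out ...]
float64(-28.6), 60, 44), (208, np.float64(-27.5), 60, 42), (210, np.float64(-26.2), 60, 42), (212, np.float64(-24.9), 60, 42), (214, np.float64(-23.7), 60, 41), (216, np.float64(-23.3), 60, 31), (218, np.float64(-22.0), 60, 31), (284, np.float64(23.2), 60, 32), (286, np.float64(23.5), 60, 42), (288, np.float64(24.8), 60, 43), (290, np.float64(26.0), 60, 44), (292, np.float64(27.2), 60, 44), (294, np.float64(28.8), 60, 42), (296, np.float64(30.2), 60, 41), (298, np.float64(33.1), 60, 29), (300, np.float64(34.2), 60, 31), (302, np.float64(35.6), 60, 31), (304, np.float64(37.0), 60, 31), (306, np.float64(39.8), 60, 22)]
top 296 [-0.0202526  0.0231619] [0.02053041 0.06284176] 0.16105820596162723
```

View pics/c6.png

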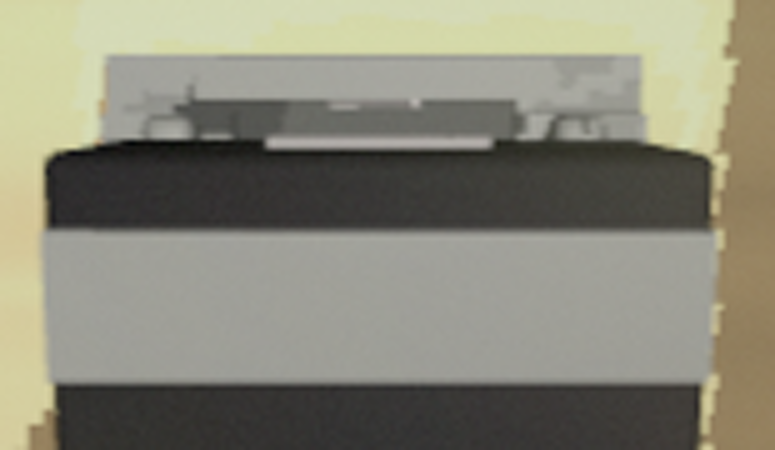

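The pack is level and centred over the dock to within about 0.3 mm across: pack edges at -21.7/+22.1 and cheeks at ±23.5. I'll shift 1 mm in -y and lower it.

```bash
python3 - <<'E'
from h import *
a=np.deg2rad(5.53); ux=np.array([np.cos(a),np.sin(a),0]); uy=np.array([-np.sin(a),np.cos(a),0])
D=np.array([.5681,-.2416,0])-.0003*ux-.001*uy
f0=r.current_contact_force().copy()
r.move_linear(D+[0,0,.055],vel=.12)
for z in (.048,.043,.040,.038,.0365,.0355,.0345):
    r.move_linear(D+[0,0,z],vel=.04)
    df=r.current_contact_force()-f0; print(z,r.current_tool_pos()[2].round(4),df.round(1))
    if df[2]>6: break
r.sleep(.1); print(r.current_tool_pos(),(r.current_contact_force()-f0).round(1),r.current_t())
E
```

```text
0.048 0.048 [ 1.3 -1.   0.4]
0.043 0.0427 [-0.2 -0.7  0.3]
0.04 0.0398 [ 0.6 -0.7 -0. ]
0.038 0.0379 [ 0.5 -0.7  1.6]
0.0365 0.0364 [ 0.4 -0.1  1.8]
0.0355 0.0354 [ 0.  -0.3  0.8]
0.0345 0.0352 [-0.3  1.7  8.5]
[ 0.56845103 -0.24265054  0.03526358] [0.8 2.4 8.5] 33.5167
```

It met the ledges at the predicted height. I'll release, back off and check.

```bash
python3 - <<'E'
from h import *
a=np.deg2rad(5.53); ux=np.array([np.cos(a),np.sin(a),0]); uy=np.array([-np.sin(a),np.cos(a),0])
p=r.current_tool_pos().copy()
r.set_gripper(.72); r.move_linear([p[0],p[1],.13],vel=.15)
r.move_linear(np.array([p[0],p[1],.20])-.045*uy,vel=.25); r.sleep(.2)
d,P,T=wrist(); cv2.imwrite("pics/w7.png",d["pixels"][:,:,::-1])
D=np.array([.5681,-.2416]); X=(P[...,:2]-D)@ux[:2]; Y=(P[...,:2]-D)@uy[:2]; Z=P[...,2]
m=(Z>.055)&(Z<.072)&(abs(X)<.03)&(abs(Y)<.068)
A=np.c_[X[m],Y[m],np.ones(m.sum())]; print("plane",np.linalg.lstsq(A,Z[m],rcond=None)[0],np.percentile(X[m],[1,99]),np.percentile(Y[m],[1,99]),cv2.minAreaRect(P[m][:,:2].astype(np.float32)))
h=(X<-.118)&(X>-.14)&(Z>.045)&(Z<.07)&(abs(Y)<.06); print("bar",np.percentile(X[h],[2,50,98]))
print(r.current_t())
E
```

```text
plane [-0.00014672  0.00039071  0.06506579] [-0.0210293   0.02198417] [-0.05848274  0.0590234 ] ((0.5686643123626709, -0.24145090579986572), (0.04428648576140404, 0.119660884141922), 5.668596267700195)
bar [-0.1321947  -0.12588552 -0.11987023]
35.35
```

View pics/w7.png

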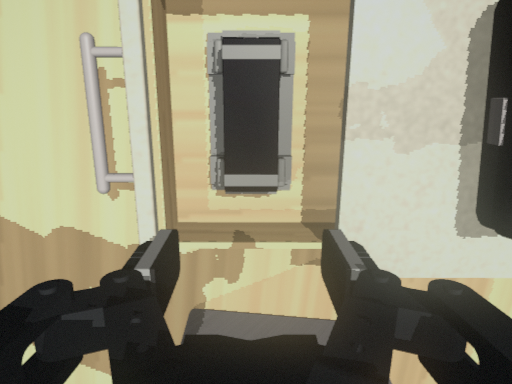

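The pack sits level and square in the dock: top at 65 mm, tilt under 0.0005, angle 5.67° against the unit's 5.53°. Now I'll push the drawer shut with closed fingers on the front of the bar.

```bash
python3 - <<'E'
from h import *
a=np.deg2rad(5.53); ux=np.array([np.cos(a),np.sin(a),0]); uy=np.array([-np.sin(a),np.cos(a),0])
D=np.array([.5681,-.2416,0])
at=lambda s,z: D+s*ux+[0,0,z]
r.move_linear(at(-.180,.17),vel=.3)
r.set_gripper(0,40)
r.move_linear(at(-.180,.036),vel=.2); r.sleep(.1)
f0=r.current_contact_force().copy(); print(f0)
r.move_linear(at(-.04,.036),vel=.08); print(((r.current_contact_force()-f0)@ux).round(1),r.current_tool_pos())
s=-.04
while s<.06:
    s+=.004; r.move_linear(at(s,.036),vel=.06)
    f=-(r.current_contact_force()-f0)@ux
    if f>14: break
r.sleep(.15)
print(s,r.current_tool_pos(),(r.current_contact_force()-f0).round(1),r.current_t())
t=optics.get_image("top"); cv2.imwrite("pics/t8.png",cv2.resize(t["pixels"][60:240,320:470,::-1],None,fx=3.3,fy=3.3))
sd=optics.get_image("side"); cv2.imwrite("pics/s8.png",sd["pixels"][:,:,::-1])
E
```

```text
[0.1076076  0.68460772 0.02896705]
-0.3 [ 0.52820002 -0.24556684  0.0361065 ]
0.004 [ 0.56817991 -0.24140255  0.03566902] [-26.   -4.5  13.8] 42.45
```

View pics/t8.png

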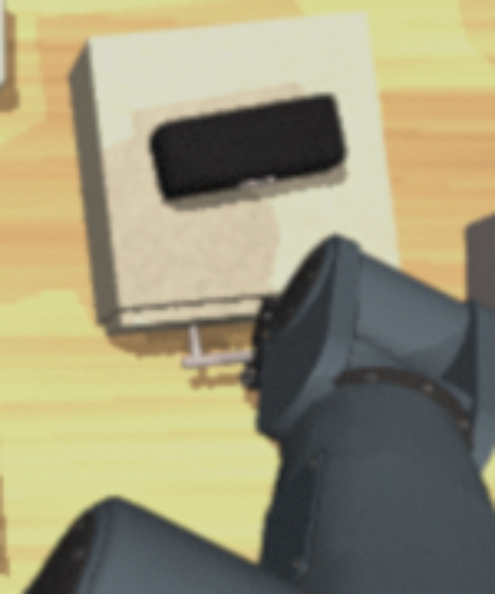

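View pics/s8.png

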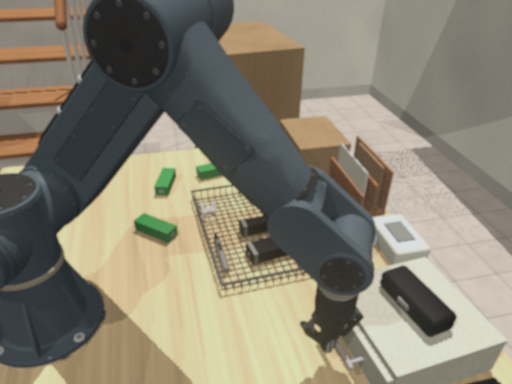

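The drawer looks shut against its stop at 26 N of push. I'll back off and verify with the wrist and top cameras.

```bash
python3 - <<'E'
from h import *
a=np.deg2rad(5.53); ux=np.array([np.cos(a),np.sin(a),0]); uy=np.array([-np.sin(a),np.cos(a),0])
D=np.array([.5681,-.2416,0])
r.move_linear(D-.035*ux+[0,0,.036],vel=.12)
r.move_linear(D-.035*ux-.03*uy+[0,0,.25],vel=.25); r.sleep(.3)
print(r.current_contact_force())
d,P,T=wrist(); cv2.imwrite("pics/w9.png",d["pixels"][:,:,::-1])
X=(P[...,:2]-D[:2])@ux[:2]; Y=(P[...,:2]-D[:2])@uy[:2]; Z=P[...,2]
m=(Z>.074)&(Z<.084)&(abs(Y)<.09)&(X>0)&(X<.09); print("front",np.percentile(X[m],[2,98]))
m=(Z>.0885)&(Z<.097)&(abs(Y)<.09)&(X>0)&(X<.15); print("unit edge",np.percentile(X[m],1))
h=(Z>.05)&(Z<.065)&(abs(Y)<.055)&(X>.0)&(X<.06); print("bar",np.percentile(X[h],[2,50,98]))
r.set_joints([1.174,.351,1.652,0,1.139,-.085])
t=optics.get_image("top"); Q=cloud(t); cv2.imwrite("pics/t9.png",t["pixels"][:,:,::-1])
for c in [(247,182),(282,183)]:
    sub=np.zeros(Q.shape[:2],bool); sub[c[1]-27:c[1]+27,c[0]-16:c[0]+16]=1
    mm=sub&(Q[...,2]>0.031)&(Q[...,2]<.05); print(c,cv2.minAreaRect(Q[mm][:,:2].astype(np.float32)))
print(r.current_t())
E
```

```text
[-0.23220223  0.08811805 -1.17558618]
front [0.05387337 0.06919556]
unit edge 0.06904730441360117
bar [0.01367672 0.02241539 0.05426041]
(247, 182) ((0.5471211671829224, 0.2098352462053299), (0.11996199935674667, 0.03621320798993111), 4.772510528564453)
(282, 183) ((0.5458282828330994, 0.1026013195514679), (0.12056929618120193, 0.05256398394703865), 9.04742431640625)
47.525
```

View pics/w9.png

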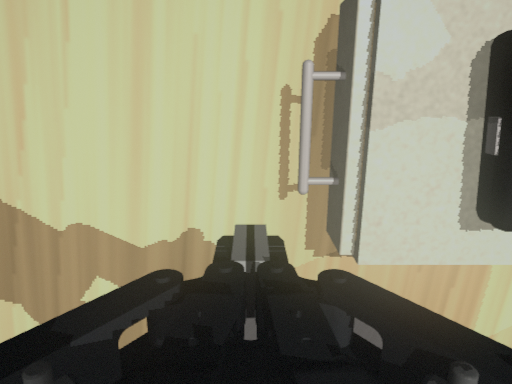

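View pics/t9.png

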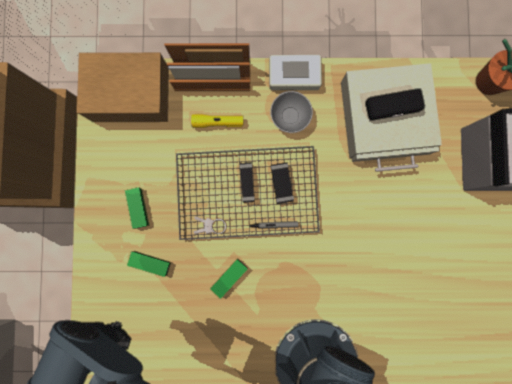

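The drawer is flush (front's back face at 69.2 mm, unit edge at 69.0 mm). The other packs at (247,182) and (282,183) and the hallway things are where they were.

```bash
python3 -c "
from cell import r
r.sleep(.3); r.hand_in(); print(r.current_t())"
```

```text
the job is handed in; nothing more can be done
the job is handed in; nothing more can be done
```

The 44 mm pack is in the charging dock and the drawer is pushed fully shut; I handed the job in at about 48 s.

**What I did:** I pulled the drawer about 15 cm open and gripped the left pack. It read 43.3 mm between the fingers and about 44 mm from the top camera. I laid it in the dock and pushed the drawer shut with closed fingers until it met its stop.

**Last checks:**
- **Pack:** after release it lay level and square in the dock, with its top at 65 mm (66 mm expected). It could not be seen once the drawer was shut.
- **Drawer:** it met its stop at about 26 N, and its front is flush with the unit to within 0.2 mm.
- **Other items:** the 36 and 52 mm packs are flat and within 1 mm of where they were. The key bowl, scanner pen, key ring, torch and sunglasses case look unmoved.

**What failed or disagreed:**
- **Missed first grip:** the first grasp at the handle closed on nothing. The fingertips are about 24 mm shorter than `r.finger_overhang` says. I confirmed this with a light touch on the table (about 6 N) and lowered every later grasp to match.
- **Second handle grip:** it worked, but read 9 mm on the 11 mm bar with up to 13 N of vertical force. The drawer then sat about 5 mm off where the grip implied, so I placed the pack from the camera measurements instead.

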